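# Tuck the drip flashing under the pump's apron and hold it down

## Robot

A 7-joint arm with a two-finger parallel gripper is mounted at the origin on the work surface. World frame = base frame: x ahead of the robot, y to its left, z up, the work surface at z = 0. Lengths are in m, angles in rad, forces in N, time in s.
With the tool pointing down it reaches from about 0.4 to 0.85 m from the base axis. Payload 10.4 kg.
Tool frame: the origin (TCP) lies on the centre line of the jaws, within the pads' length; the fingertips stand 11 mm ahead of it and the grasp point (between the pads) lies 8 mm behind it (tip_reach is the distance from the TCP to the fingertips, in m); z points along the fingers, y is the line along which they close (so a half turn about z gives the same grasp; the last joint's range is limited). The gripper opens to 85 mm and grips with 20 to 120 N. Pads are 22 mm wide; open, the fingers measure 114 mm over their backs; the gripper's body (76 mm by 85 mm) begins 54 mm behind the grasp point. The pads swing forward as they close: fully open they stand 13 mm farther back than shut.
Start: joints at [-1.233, 0.332, -0.065, 1.46, 0.022, 1.35, -0.088], TCP at [0.221, 0.585, 0.22] pointing down, gripper open.
Joint ranges: [-2.6, 2.6], [-0.5, 2.12], [-1.47, 1.34], [0.16, 2.42], [-1.27, 4.41], [0.06, 2.06], [-2.6, 2.6]. Speed limits (rad/s): [2.22, 2.22, 2.79, 2.79, 3.14, 3.14, 3.14].

## Interface

Orientations are given as a unit quaternion [x, y, z, w].
In Python, from workcell import get_obs, camera, hand_in, tip_reach gives the robot as it stands. The module is installed in compiled form; this text tells all that it offers.
- The arm moves only by the tool move_arm, never from a script. Its argument "plan" is a list of rows, each an object with "delta_pos": the shift along the tool's x, y, z in parts of the range, where 1.0 means 1 m, a list of three; "turn": the turn, a rotation vector about the tool's x, y, z in a scale on which 1.0 is 2 pi rad, a list of three; "fingers": the closure, from 0 (fully open) to 1 (shut). A call has 1 to 12 rows; each row is the pose to reach, as a shift and turn from the pose commanded when the call began, along the tool's axes at that moment; what a row does not reach only later rows make up. A row lasts 1/8 s, in which the tool goes at most 62.5 mm and 10.7 degrees, less where a joint would pass 70% of its speed; a pose out of reach is approached as far as the arm can. A shift or turn number past 1, either way, is cut back to 1. A call with a gripper value outside its range is refused whole. The fingers move at their own pace and stop on an object; "force" is the grip in N (left out, the last holds). Time passes only in rows, so rows that repeat a pose let the fingers close. It gives the time, the measured TCP pose, the force, the opening and the grip force at its end, in the units of the state.
- get_obs(): the state, without advancing time (a new reading comes with each control period).
- camera(name): name is "side" or "top"; returns a dict with "color" (384x512x3 uint8, red, green, blue), "range_z" (384x512 float32, m along the optical axis (not along the pixel's ray), 0 where there is no reading), "fx", "fy", "cx", "cy" (pixels), "R" (3x3) and "t" (3): a world point X has camera coordinates R X + t. Camera axes: x right, y down, z forward; pixel columns grow to the right and rows downward; lengths in m; the calibration is good to about 2 mm. A picture is of the moment at which its call begins.
- hand_in(): hands the job in; it is judged then, once.
The state is a dict: "clock": time; "joint_pos": joint angles; "joint_velocities": joint speeds; "tau": joint torques, N m; "position": TCP position; "ee_rot": TCP orientation; "ft_force": force on the tool from outside, world axes, zero at the start; "torque": the same for the moment, N m; "grip_width": opening from 0.0 (shut) to 1.0 (fully open); "grasp_force": force on a finger pad.
Only numpy, scipy, OpenCV 4.12 (cv2) and the standard library are available. Lean on these libraries where they do the work, as an engineer would, in place of code of your own. Each camera call takes 0.05 s, during which the arm holds its last target. There are 200 camera calls.

## Task

First pick the two bits of rubbish (the red bottle cap and the grey rail offcut) off the spill sheet in front of the pump module and put them in the yellow waste bin. Then lay the aluminium drip flashing flat on the sheet, thin edge towards the pump and centred on the blue hinged apron, and slide that edge under the apron, without lifting the apron, until it is fully home against the foot rail. Finish while still gripping the flashing by its rubber upstand and pressing it flat on the sheet with about a kilo of push, so its adhesive backing takes: do not let go, and leave the wash bottle, vial rack, wrench, beaker and jar where they stand.

Things in the scene. Friction and masses are not known exactly. Their poses are not given: they have to be found in the camera images.
- spill_sheet: White plastic sheet 630 x 370 mm, 5 mm thick, fixed on the bench, under the pump module. Origin at bench level below the middle of the apron's free edge; top at z = +5 mm. +x points level into the pump, square to the apron (the way the flashing slides); +y along the apron. Spans x -120 to +510, y +-185 mm. The pump's white housing (160 mm high) begins at x = +55 mm.
- apron_edge (a point): Middle of the apron's free edge, underside, 9 mm above the sheet's top. The apron is a thin, lightweight blue flap 310 mm along y, hinged on the pump 42 mm above the sheet's top and 52 mm behind this edge (rolled, 5 mm thick), sloping down towards you. Two 10 mm rubber feet carry it at y = +-149 mm; the flashing goes between them.
- apron (a joint): Apron hinge angle: 0 resting on its feet (start), grows as the edge is lifted (0.1 rad = 6 mm at the edge). It swings freely and falls back by its weight.
- home_stop (a point): Middle of the front face of the fixed dark foot rail behind the apron, at the height of the sheet's top, 28 mm behind the apron's free edge. Axes as spill_sheet. Rail 12 mm high, 330 mm long; the flashing's tuck edge butts against it when fully home.
- flashing: Loose aluminium strip, about 0.18 kg: plate 70 mm (x) by 240 mm (y), 3 mm thick, with a black rubber-covered upstand along its -x edge: 10 mm thick (x -35 to -25 mm), full length, top 28 mm above the plate's underside. Origin: centre of the underside. +x points to the thin tuck edge. Starts flat on the bench (z = 0), tuck edge roughly towards the pump. Grip across the upstand's middle.
- tuck_edge (a point): Middle of the flashing's thin tuck edge, on the underside: x = +35 mm in its frame. Axes as flashing.
- bottle_cap: Red screw cap, solid to the fingers, 42 mm diameter (ribs to 44), 22 mm high, 20 g, lying on the sheet. Origin: centre of its underside.
- rail_offcut: Grey plastic rail offcut, 40 g, lying on the sheet: 50 mm long (its x), foot 24 mm wide (its y) and 6 mm high, above that 16 mm wide up to 23 mm. Origin: centre of its underside. Grip it across y.
- waste_bin: Yellow open-topped bin, fixed to the bench, 170 x 170 mm, 120 mm high, walls 4 mm, floor 4 mm. Origin: centre of its underside.
- wash_bottle: Bystander: white wash bottle with blue spout, 72 mm diameter, 180 mm high with its spout, beyond the flashing. Origin: centre of its underside.
- vial_rack: Bystander: blue rack of vials, 70 x 110 mm, 51 mm high, beyond the flashing. Origin: centre of its underside.
- wrench: Bystander: steel wrench, 150 mm long, lying near the robot. Origin: centre of its underside.
- beaker: Bystander: glass beaker, 64 mm diameter, 85 mm high, beyond the flashing. Origin: centre of its underside.
- sample_jar: Bystander: small amber jar with white cap, 34 mm diameter, 55 mm high, standing on the front of the sheet at its +y corner, beyond the end of the flashing's place (160 mm from the middle). Origin: centre of its underside.
There are look-alikes about, which are no part of the job. What is meant by the bottle_cap is not purple, and is the larger of those in its own colour.

How it is judged:
On the way, in this order (a step that is already met when the one before it is completed fails the run):
1. the cap and the offcut lie in the waste bin (x of bottle_cap in the frame of waste_bin between -0.085 and 0.085 m and y of bottle_cap in the frame of waste_bin between -0.085 and 0.085 m and z of each of bottle_cap, rail_offcut in the frame of waste_bin below 0.1 m and linear speed of each of bottle_cap, rail_offcut below 0.05 m/s and x of rail_offcut in the frame of waste_bin between -0.085 and 0.085 m and y of rail_offcut in the frame of waste_bin between -0.085 and 0.085 m), for 0.2 s.
2. the flashing lies fully home under the apron (x of tuck_edge in the frame of home_stop between -0.006 and 0.004 m and y of tuck_edge in the frame of home_stop between -0.015 and 0.015 m and z of tuck_edge in the frame of home_stop below 0.004 m and angle between the x axis of flashing and the x axis of spill_sheet, either way round below 0.06 rad), for 0.2 s.
At the end, for the whole second after the job is handed in: The fingers straddle the upstand (touching, over 5 N); flashing still and flat (tilt under 2 deg), pressing the sheet with over 6 N, tuck edge within 6 mm of the foot rail, 15 mm of centre, 3.4 deg of square; apron down (under 0.06 rad); cap and offcut at rest in the bin (all of step 1 and all of step 2 and angle between flashing's own z axis and vertical below 0.035 rad and linear speed of flashing below 0.01 m/s and contact force between the fingers and flashing above 5 N and x of the grasp point in the frame of flashing between -0.045 and -0.015 m and z of the grasp point in the frame of flashing below 0.042 m and contact force between flashing and spill_sheet above 6 N and value of joint apron below 0.06 rad); the arm keeps its last pose, push and grip.
It fails at once if the apron is lifted (over 0.1 rad, 6 mm at its edge) (value of joint apron above 0.1 rad).
It fails at once if a bystander (wash bottle, rack, wrench, beaker, jar) is pushed more than 25 mm or knocked over (distance of any of wash_bottle, vial_rack, wrench, beaker, sample_jar from where it was at the start of the episode above 0.025 m or angle between any of wash_bottle, vial_rack, beaker, sample_jar's own z axis and vertical above 0.5 rad).
It also fails if it takes over 72 s, if anything falls off the work surface, if the arm or the gripper's body presses on something with over 40 N, if the wrist force passes 120 N, or if a joint passes its speed limit or range.

## Working session

There is one attempt and no reset: what is moved stays moved. The work goes in short steps, Python scripts to look and compute and a tool call to move; the robot and the scene stay as the last step left them, time stands still between calls to the robot, and variables do not carry over. Pictures are saved under pics/ and viewed, at most 10 in all, crops included, and the job is handed in when it is done.

Besides the shell and the picture viewer there is one more tool, called after "Call:" as a command line: name --argument value ..., lists and objects as JSON in quotes. move_arm: Moves the arm, as the interface text tells. Its arguments: {"type":"object","properties":{"plan":{"type":"array","items":{"type":"object","properties":{"delta_pos":{"type":"array","items":{"type":"number"}},"turn":{"type":"array","items":{"type":"number"}},"fingers":{"type":"number"}}}},"force":{"type":"number"}},"required":["plan"]}

```bash
mkdir -p pics
cat > h.py <<'E'
import numpy as np, cv2
from workcell import get_obs, camera, hand_in, tip_reach
def shot(n,f=None):
    c=camera(n)
    if f: cv2.imwrite('pics/'+f,c['color'][:,:,::-1])
    return c
def ray(c,u,v,z):
    "pixel -> world on plane z"
    d=c['R'].T@np.array([(u-c['cx'])/c['fx'],(v-c['cy'])/c['fy'],1.]); o=-c['R'].T@c['t']
    return o+d*(z-o[2])/d[2]
def cloud(c):
    Z=c['range_z'];v,u=np.mgrid[:384,:512]
    P=np.dstack([(u-c['cx'])/c['fx']*Z,(v-c['cy'])/c['fy']*Z,Z])
    W=(P-c['t'])@c['R']; W[Z==0]=np.nan
    return W
E
python3 - <<'E'
from h import *
np.set_printoptions(precision=3,suppress=True)
for n in('top','side'):
    c=shot(n,n+'0.png'); print(n,-c['R'].T@c['t'],c['R'],c['fx'])
    np.savez(n+'0.npz',**c)
print(get_obs(),tip_reach)
E
```

```text
top [0.422 0.108 1.079] [[ 0.011 -1.     0.003]
 [-0.993 -0.011 -0.117]
 [ 0.117 -0.002 -0.993]] 444.29054831813414
side [ 0.178 -0.18   0.606] [[ 0.643 -0.766 -0.017]
 [-0.574 -0.466 -0.673]
 [ 0.508  0.443 -0.739]] 347.1632280921782
{'clock': 0.1, 'joint_pos': array([-1.233,  0.333, -0.065,  1.461,  0.022,  1.35 , -0.088]), 'joint_velocities': array([ 0.   , -0.002,  0.001, -0.002,  0.   , -0.   ,  0.001]), 'tau': array([  0.001, -62.674,   0.049, -39.243,   0.016,   0.007,  -0.   ]), 'position': array([0.221, 0.584, 0.219]), 'ee_rot': array([ 0.179,  0.984, -0.001, -0.   ]), 'ft_force': array([ 0.471, -0.433,  0.566]), 'torque': array([-0.008, -0.055,  0.007]), 'grasp_force': 0.0, 'grip_width': 1.0012022138935726} 0.011
```

View pics/top0.png

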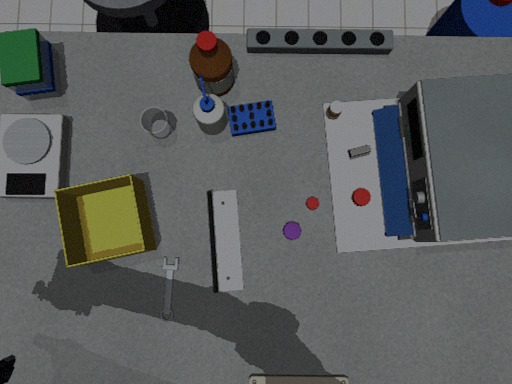

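View pics/side0.png

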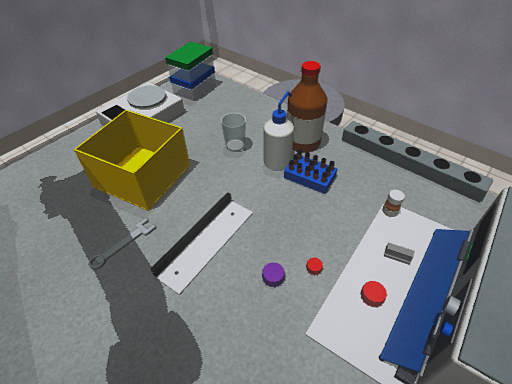

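The top view shows the pump on the right (world −y). The sheet's left edge runs (325,101)–(337,251), the red cap is at (361,197), the offcut at (359,151) and the apron at about x 375–410. The flashing runs (210,192)–(242,292) with its upstand on the left, and the bin is at (106,220). In the side view the small red and purple caps are decoys lying off the sheet.

```bash
cat > m.py <<'E'
from h import *
np.set_printoptions(precision=4,suppress=True)
def ld(n): return dict(np.load(n+'0.npz'))
def blob(c,mask,box):
    m=np.zeros_like(mask,np.uint8); x0,y0,x1,y1=box; m[y0:y1,x0:x1]=mask[y0:y1,x0:x1]
    m=cv2.morphologyEx(m,cv2.MORPH_OPEN,np.ones((2,2),np.uint8))
    k=max(cv2.findContours(m,0,cv2.CHAIN_APPROX_NONE)[0],key=cv2.contourArea)
    return k
def rect(c,k,z):
    p=np.array([ray(c,u,v,z)[:2] for u,v in k[:,0]+0.0],np.float32)
    (x,y),(w,h),a=cv2.minAreaRect(p); b=cv2.boxPoints(((x,y),(w,h),a))
    e=max([b[1]-b[0],b[2]-b[1]],key=np.linalg.norm); 
    return np.array([x,y,max(w,h),min(w,h),np.degrees(np.arctan2(e[1],e[0]))%180])
E
python3 - <<'E'
from m import *
t=ld('top'); s=ld('side'); W=cloud(t); Ws=cloud(s)
def hsv(c): return cv2.cvtColor(c['color'],cv2.COLOR_RGB2HSV).astype(int)
H=hsv(t);S=hsv(s)
red=lambda H:(((H[...,0]<8)|(H[...,0]>172))&(H[...,1]>130)&(H[...,2]>80)).astype(np.uint8)
blue=lambda H:((abs(H[...,0]-109)<10)&(H[...,1]>150)&(H[...,2]>60)).astype(np.uint8)
print('cap top',rect(t,blob(t,red(H),(345,180,380,215)),.027-.004)); 
print('cap side',rect(s,blob(s,red(S),(355,270,395,315)),.027-.004))
print('apron',rect(t,blob(t,blue(H),(370,95,415,245)),.03))
k=blob(t,blue(H),(370,95,415,245)); 
# free edge
K=k[:,0]; pts=[]
for v in range(112,230):
    u=K[K[:,1]==v][:,0]
    if len(u): pts.append(ray(t,u.min(),v,.016)[:2])
pts=np.array(pts); print('free edge ends',pts[0],pts[-1],'line',cv2.fitLine(pts.astype(np.float32),cv2.DIST_HUBER,0,.01,.01).ravel())
rr=[ray(t,*K[K[:,1].argmin()],.02),ray(t,*K[K[:,1].argmax()],.02)];print(rr)
# sheet
V=H[...,2];print('V sheet,bench,flash,up,offcut',t['color'][230,350],t['color'][230,310],t['color'][240,230],t['color'][240,213],t['color'][151,359])
sh=((V>165)&(H[...,1]<25)).astype(np.uint8)
k=blob(t,sh,(310,90,376,260)); K=k[:,0]
pts=np.array([ray(t,K[K[:,1]==v][:,0].min(),v,.005)[:2] for v in range(120,245) if (K[:,1]==v).any()],np.float32)
print('sheet front',pts[0],pts[-1],cv2.fitLine(pts,cv2.DIST_HUBER,0,.01,.01).ravel())
print('corners',ray(t,325,101,.005),ray(t,337,251,.005))
# bin
y=((abs(H[...,0]-28)<8)&(H[...,1]>120)).astype(np.uint8)
print('bin rim',rect(t,blob(t,y,(40,160,170,280)),.12))
# flashing: plate and upstand
pl=((V>125)&(H[...,1]<25)).astype(np.uint8)
print('plate',rect(t,blob(t,pl,(200,180,255,300)),.003))
up=(V<45).astype(np.uint8); print('upstand',rect(t,blob(t,up,(200,180,225,300)),.028))
cv2.imwrite('pics/crop.png',cv2.resize(np.hstack([t['color'][85:265,310:430],t['color'][180:300,190:260].repeat(1,0)[:120].copy() if 0 else cv2.copyMakeBorder(t['color'][180:300,190:260],0,60,0,0,0)])[:,:,::-1],None,fx=3,fy=3,interpolation=0))
E
```

```text
cap top [  0.5294  -0.1526   0.0386   0.0383 179.1112]
cap side [ 0.5323 -0.1508  0.0422  0.0401 25.7266]
apron [ 0.5929 -0.2261  0.3116  0.0622  4.9037]
free edge ends [ 0.7406 -0.1875] [ 0.4541 -0.2126] line [ 0.9961  0.0877  0.5959 -0.2007]
[array([ 0.7526, -0.2309,  0.02  ]), array([ 0.4374, -0.2134,  0.02  ])]
V sheet,bench,flash,up,offcut [138 139 141] [106 108 108] [133 135 136] [17 19 20] [97 98 99]Traceback (most recent call last):
  File "<stdin>", line 21, in <module>
  File "m.py", line 7, in blob
    k=max(cv2.findContours(m,0,cv2.CHAIN_APPROX_NONE)[0],key=cv2.contourArea)
ValueError: max() iterable argument is empty
```

Run:
```python
from m import *
t=ld('top'); s=ld('side')
def hsv(c): return cv2.cvtColor(c['color'],cv2.COLOR_RGB2HSV).astype(int)
H=hsv(t);S=hsv(s);V=H[...,2]
lo=H[...,1]<30
sh=((V>124)&lo).astype(np.uint8)
K=blob(t,sh,(310,90,376,260))[:,0]
pts=np.array([ray(t,K[K[:,1]==v][:,0].min()-.5,v,.005)[:2] for v in range(120,245) if (K[:,1]==v).any()],np.float32)
print('sheet front',pts[0],pts[-1],cv2.fitLine(pts,cv2.DIST_HUBER,0,.01,.01).ravel())
print('sheet corners',ray(t,*K[K[:,1].argmin()],.005),ray(t,*K[K[:,1].argmax()],.005))
y=((abs(H[...,0]-28)<8)&(H[...,1]>120)).astype(np.uint8)
print('bin rim',rect(t,blob(t,y,(40,160,170,280)),.12))
print('plate',rect(t,blob(t,sh,(200,180,255,300)),.003))
print('upstand',rect(t,blob(t,(V<50).astype(np.uint8),(200,180,225,300)),.028))
print('offcut top',rect(t,blob(t,((V<122)&lo).astype(np.uint8),(342,140,373,164)),.028))
W=cloud(t)
m=np.zeros((384,512),bool);m[140:164,342:373]=1
m&=(W[...,2]>.02)&(W[...,2]<.04)
p=W[m][:,:2].astype(np.float32);(c,wh,a)=cv2.minAreaRect(p);print('offcut range',len(p),c,wh,a,np.median(W[m][:,2]))
m=np.zeros((384,512),bool);m[180:215,345:380]=1
m&=(W[...,2]>.02)&(W[...,2]<.04); p=W[m];print('cap range',len(p),p.mean(0),(p.min(0)+p.max(0))/2,np.ptp(p,0))
m=np.zeros((384,512),bool);m[180:300,200:225]=1
m&=(W[...,2]>.018)&(W[...,2]<.04); p=W[m][:,:2].astype(np.float32);print('upst range',cv2.minAreaRect(p),len(p))
cv2.imwrite('pics/crop.png',cv2.resize(t['color'][85:265,310:430,::-1],None,fx=3,fy=3,interpolation=0))
```

```text
sheet front [ 0.7221 -0.0698] [ 0.4172 -0.0962] [ 0.9964  0.085   0.5493 -0.0854]
sheet corners [ 0.7719 -0.1712  0.005 ] [ 0.3959 -0.0995  0.005 ]
bin rim [  0.4635   0.4249   0.1943   0.1733 102.8854]
plate [0.4227 0.1657 0.239  0.0573 4.7919]
upstand [0.4192 0.2    0.2365 0.011  4.8255]
offcut top [  0.6361  -0.1482   0.0566   0.0258 104.0291]
offcut range 149 (0.6425138711929321, -0.14713844656944275) (0.01648789271712303, 0.04948458820581436) 15.581132888793945 0.02838121254962811
cap range 251 [ 0.531  -0.1489  0.0273] [ 0.5305 -0.1494  0.0264] [0.0408 0.0437 0.0109]
upst range ((0.42280325293540955, 0.2047208994626999), (0.23914067447185516, 0.0104260528460145), 5.01321268081665) 468
```

View pics/crop.png

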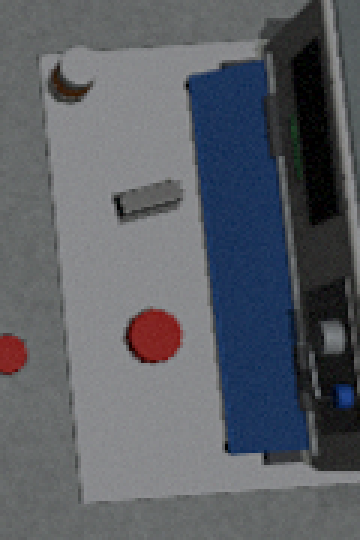

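Units first: turns go in shares of 2 pi rad. So 0.94 rad / 6.2832 = 0.1496.

Call:
move_arm --plan '[{"delta_pos": [-0.549, -0.579, 0.08], "turn": [0, 0, 0.1496], "fingers": 0}, {"delta_pos": [-0.549, -0.579, 0.08], "turn": [0, 0, 0.1496], "fingers": 0}, {"delta_pos": [-0.549, -0.579, 0.08], "turn": [0, 0, 0.1496], "fingers": 0}, {"delta_pos": [-0.549, -0.579, 0.08], "turn": [0, 0, 0.1496], "fingers": 0}, {"delta_pos": [-0.549, -0.579, 0.08], "turn": [0, 0, 0.1496], "fingers": 0}, {"delta_pos": [-0.549, -0.579, 0.08], "turn": [0, 0, 0.1496], "fingers": 0}, {"delta_pos": [-0.549, -0.579, 0.08], "turn": [0, 0, 0.1496], "fingers": 0}, {"delta_pos": [-0.549, -0.579, 0.08], "turn": [0, 0, 0.1496], "fingers": 0}, {"delta_pos": [-0.549, -0.579, 0.08], "turn": [0, 0, 0.1496], "fingers": 0}, {"delta_pos": [-0.549, -0.579, 0.08], "turn": [0, 0, 0.1496], "fingers": 0}, {"delta_pos": [-0.549, -0.579, 0.08], "turn": [0, 0, 0.1496], "fingers": 0}, {"delta_pos": [-0.549, -0.579, 0.08], "turn": [0, 0, 0.1496], "fingers": 0}]'

```text
clock: 1.6
position: [0.5103, -0.1048, 0.1446]
ee_rot: [0.605, 0.796, 0.0, 0.0]
ft_force: [1.0, 0.8, 0.4]
grip_width: 1.003
grasp_force: 0.0
```

```bash
cat > go.py <<'E'
from h import *
from scipy.spatial.transform import Rotation as Ro
def to(x,y,z,yaw):
    "deltas in tool axes to reach TCP xyz, tool y axis at yaw deg (mod 180), pointing down"
    o=get_obs();R=Ro.from_quat(o['ee_rot']).as_matrix()
    best=None
    for a in(yaw,yaw+180):
        a=np.radians(a);ty=np.array([np.cos(a),np.sin(a),0]);tz=np.array([0,0,-1.]);T=np.c_[np.cross(ty,tz),ty,tz]
        r=Ro.from_matrix(R.T@T).as_rotvec()
        if best is None or np.linalg.norm(r)<np.linalg.norm(best): best=r
    print('d',np.round(R.T@(np.array([x,y,z])-o['position']),4),'turn',np.round(best,3),'j7',o['joint_pos'][6].round(2),'t',round(o['clock'],2))
E
python3 - <<'E'
from m import *; from go import to
import m
def cen(c,mask,box,z):
    k=np.zeros((384,512),np.uint8);x0,y0,x1,y1=box;k[y0:y1,x0:x1]=mask[y0:y1,x0:x1]
    n,l,st,ce=cv2.connectedComponentsWithStats(k);i=1+st[1:,4].argmax()
    return ray(c,*ce[i],z)[:2],cv2.findContours((l==i).astype(np.uint8),0,1)[0][0]
t=ld('top'); s=ld('side')
H=cv2.cvtColor(t['color'],cv2.COLOR_RGB2HSV).astype(int);S=cv2.cvtColor(s['color'],cv2.COLOR_RGB2HSV).astype(int)
red=lambda H:(((H[...,0]<8)|(H[...,0]>172))&(H[...,1]>130)&(H[...,2]>80))
print('cap',cen(t,red(H),(345,180,380,215),.026)[0],cen(s,red(S),(355,270,395,315),.022)[0])
V=H[...,2];lo=H[...,1]<30
p,k=cen(t,V<50,(200,180,225,300),.024);print('upst',p,rect(t,k,.024))
p,k=cen(t,(V>124)&lo,(200,180,255,300),.003);print('plate',p,rect(t,k,.003))
Vs=S[...,2]
p,k=cen(s,Vs<50,(145,190,240,280),.02);print('upst side',p,rect(s,k,.02))
p,k=cen(s,(Vs>124)&(S[...,1]<30),(145,190,260,300),.003);print('plate side',p,rect(s,k,.003))
p,k=cen(t,(V<122)&lo,(342,140,373,164),.02);print('off',p,rect(t,k,.02))
p,k=cen(s,(Vs<122)&(S[...,1]<30),(380,238,418,268),.02);print('off side',p,rect(s,k,.02))
Ws=cloud(s)
mm=np.zeros((384,512),bool);mm[238:268,380:418]=1;mm&=(Ws[...,2]>.021)&(Ws[...,2]<.04);q=Ws[mm][:,:2].astype(np.float32);print('off side rng',len(q),cv2.minAreaRect(q))
mm=np.zeros((384,512),bool);mm[190:280,145:240]=1;mm&=(Ws[...,2]>.02)&(Ws[...,2]<.04);q=Ws[mm][:,:2].astype(np.float32);print('upst side rng',len(q),cv2.minAreaRect(q))
mm=np.zeros((384,512),bool);mm[270:315,355:395]=1;mm&=(Ws[...,2]>.02)&(Ws[...,2]<.04);q=Ws[mm][:,:2].astype(np.float32);print('cap side rng',len(q),cv2.minEnclosingCircle(q))
o=get_obs();print(o['position'],o['ft_force']); to(.531,-.15,.06,15.6)
E
```

```text
cap [ 0.5303 -0.1501] [ 0.5321 -0.1502]
upst [0.4179 0.2026] [0.4215 0.2029 0.2375 0.0111 4.923 ]
plate [0.423 0.168] [0.4249 0.1679 0.2395 0.0584 5.0622]
upst side [0.4067 0.2007] [0.4235 0.2023 0.2461 0.0215 5.0135]
plate side [0.4213 0.1645] [ 0.4217  0.1948  0.2765  0.2592 39.4733]
off [ 0.6404 -0.1473] [  0.6401  -0.1478   0.057    0.0261 104.0337]
off side [ 0.6326 -0.1492] [ 0.6342 -0.1484  0.0508  0.0338 96.029 ]
off side rng 232 ((0.6434683203697205, -0.1482468694448471), (0.01873134821653366, 0.050010330975055695), 15.956923484802246)
upst side rng 723 ((0.41765815019607544, 0.2732108533382416), (0.2394781857728958, 0.1507430374622345), 4.827875137329102)
cap side rng 443 ((0.5317865014076233, -0.14979147911071777), 0.0222451314330101)
[ 0.5103 -0.1048  0.1446] [1.0011 0.8452 0.3882]
d [-0.0491  0.0078  0.0846] turn [ 0.001 -0.    -0.002] j7 0.5 t 1.6
```

Call:
move_arm --plan '[{"delta_pos": [0, 0, 0], "turn": [0, 0, 0], "fingers": 0}, {"delta_pos": [0, 0, 0], "turn": [0, 0, 0], "fingers": 0}]'

```text
clock: 1.85
position: [0.5095, -0.1028, 0.1442]
ee_rot: [0.606, 0.796, -0.0, -0.0]
ft_force: [0.3, -0.9, -0.6]
grip_width: 1.001
grasp_force: 0.0
```

```bash
python3 -c "
from go import *
to(.531,-.15,.018,15.6)"
```

```text
d [-0.0513  0.0083  0.1262] turn [-0.001 -0.    -0.003] j7 0.49 t 1.85
```

Call:
move_arm --plan '[{"delta_pos": [-0.051, 0.008, 0.05], "turn": [0, 0, 0], "fingers": 0}, {"delta_pos": [-0.051, 0.008, 0.08], "turn": [0, 0, 0], "fingers": 0}, {"delta_pos": [-0.051, 0.008, 0.126], "turn": [0, 0, 0], "fingers": 0}, {"delta_pos": [-0.051, 0.008, 0.126], "turn": [0, 0, 0], "fingers": 0}, {"delta_pos": [-0.051, 0.008, 0.126], "turn": [0, 0, 0], "fingers": 0.7}, {"delta_pos": [-0.051, 0.008, 0.126], "turn": [0, 0, 0], "fingers": 0.7}, {"delta_pos": [-0.051, 0.008, 0.126], "turn": [0, 0, 0], "fingers": 0.7}, {"delta_pos": [-0.051, 0.008, 0.126], "turn": [0, 0, 0], "fingers": 0.7}]' --force 30

```text
clock: 2.85
position: [0.5316, -0.15, 0.0193]
ee_rot: [0.605, 0.796, 0.0, 0.0]
ft_force: [-0.9, 0.6, 0.1]
grip_width: 0.297
grasp_force: 0.0
```

```bash
python3 -c "
from go import *
to(.46,.42,.18,15.6)"
```

```text
d [ 0.5684  0.0833 -0.1606] turn [ 0.001 -0.    -0.002] j7 0.73 t 2.85
```

```bash
python3 -c "
from h import *
c=shot('side');cv2.imwrite('pics/s1.png',cv2.resize(c['color'][200:384,256:512,::-1],None,fx=3,fy=3))"
```

```text
(no output)
```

View pics/s1.png

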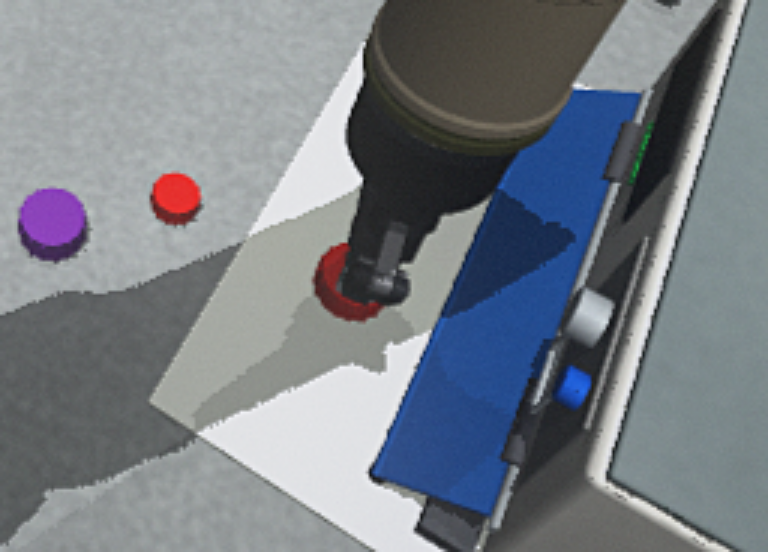

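Run:
```python
from m import *
for n in('side','top'):
    c=camera(n);W=cloud(c)
    H=cv2.cvtColor(c['color'],cv2.COLOR_RGB2HSV).astype(int)
    m=((H[...,0]<8)|(H[...,0]>172))&(H[...,1]>130)&(abs(W[...,0]-.53)<.05)&(abs(W[...,1]+.15)<.05)
    print(n,m.sum(),W[m].min(0) if m.any() else '',W[m].max(0) if m.any() else '')
    m=(H[...,2]<60)&(H[...,1]<120)&(abs(W[...,0]-.53)<.06)&(abs(W[...,1]+.15)<.06)&(W[...,2]<.06)&(W[...,2]>.008)
    print(m.sum(), np.nanpercentile(W[m],[2,25,50,75,98],axis=0) if m.any() else '')
```

```text
side 196 [ 0.5108 -0.1696  0.0065] [ 0.5566 -0.1286  0.0296]
28 [[ 0.5045 -0.1629  0.0241]
 [ 0.5077 -0.1586  0.0401]
 [ 0.509  -0.1541  0.0431]
 [ 0.5182 -0.1493  0.045 ]
 [ 0.5454 -0.1354  0.057 ]]
top 144 [ 0.4913 -0.1528  0.0133] [ 0.5743 -0.1043  0.3959]
25 [[ 0.5082 -0.1559  0.0092]
 [ 0.513  -0.1444  0.0169]
 [ 0.53   -0.1362  0.0396]
 [ 0.5425 -0.1351  0.0468]
 [ 0.5617 -0.1284  0.0569]]
```

Call:
move_arm --plan '[{"delta_pos": [0, 0, 0], "turn": [0, 0, 0], "fingers": 1.0}, {"delta_pos": [0, 0, 0], "turn": [0, 0, 0], "fingers": 1.0}, {"delta_pos": [0, 0, 0], "turn": [0, 0, 0], "fingers": 1.0}]'

```text
clock: 3.38
position: [0.5312, -0.1501, 0.0186]
ee_rot: [0.606, 0.796, -0.0, -0.0]
ft_force: [0.0, 0.6, 0.2]
grip_width: -0.0
grasp_force: 0.0
```

Call:
move_arm --plan '[{"delta_pos": [0, 0, 0], "turn": [0, 0, 0], "fingers": 1.0}, {"delta_pos": [0, 0, -0.05], "turn": [0, 0, 0], "fingers": 1.0}, {"delta_pos": [0, 0, -0.05], "turn": [0, 0, 0], "fingers": 1.0}]'

```text
clock: 3.75
position: [0.5333, -0.1509, 0.0717]
ee_rot: [0.606, 0.796, 0.002, 0.002]
ft_force: [0.4, -0.4, -0.9]
grip_width: 0.003
grasp_force: 0.0
```

Run:
```python
from m import *
c=shot('side');cv2.imwrite('pics/s2.png',cv2.resize(c['color'][200:384,256:512,::-1],None,fx=3,fy=3))
W=cloud(c);H=cv2.cvtColor(c['color'],cv2.COLOR_RGB2HSV).astype(int)
m=((H[...,0]<8)|(H[...,0]>172))&(H[...,1]>130)&(abs(W[...,0]-.53)<.08)&(abs(W[...,1]+.15)<.05)
print(m.sum(),np.percentile(W[m],[1,50,99],axis=0))
print(get_obs()['position'])
```

```text
469 [[ 0.5111 -0.1692  0.0095]
 [ 0.5277 -0.1507  0.0268]
 [ 0.5511 -0.1304  0.0293]]
[ 0.5323 -0.1503  0.07  ]
```

View pics/s2.png

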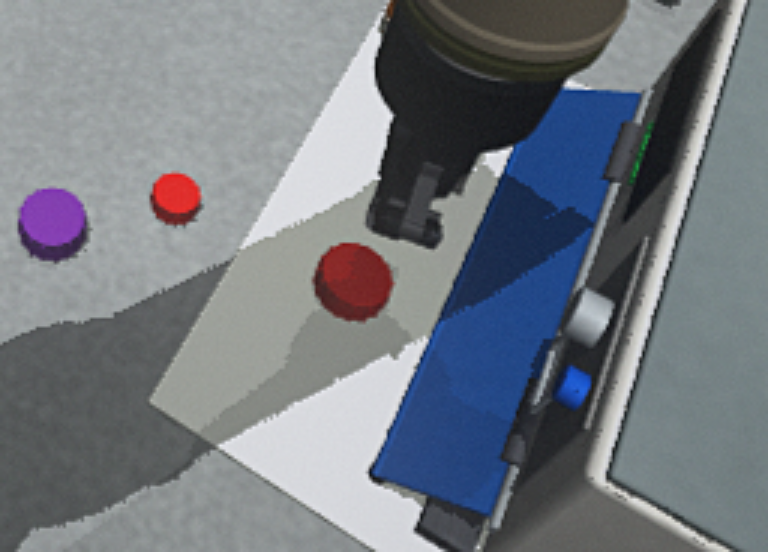

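Run:
```python
from m import *
c=shot('side');W=cloud(c);V=c['color'].max(2)
m=(V<90)&(abs(W[...,0]-.532)<.06)&(abs(W[...,1]+.15)<.06)&(W[...,2]>.035)
print(m.sum(),np.percentile(W[m],[0,2,10,50],axis=0))
for z in(.03,.05,.06,.07,.08,.1):
    p=c['R']@[.5323,-.1503,z]+c['t'];u=p[0]/p[2]*c['fx']+c['cx'];v=p[1]/p[2]*c['fy']+c['cy'];print(z,(u-256)*3,(v-200)*3)
```

```text
9332 [[ 0.472  -0.2011  0.0832]
 [ 0.4747 -0.1922  0.1626]
 [ 0.4856 -0.1857  0.2154]
 [ 0.4963 -0.161   0.3229]]
0.03 357.3287016274723 270.4036553824988
0.05 365.60713985137613 254.21213548805719
0.06 369.90016484807916 245.8155517652076
0.07 374.3008709448846 237.20835818728472
0.08 378.8133610132761 228.3825300854504
0.1 388.1911738993096 210.04078013168214
```

Run:
```python
from m import *
for n in('side','top'):
    c=camera(n);W=cloud(c);V=c['color'].max(2)
    m=(abs(W[...,0]-.532)<.08)&(abs(W[...,1]+.15)<.08)&(W[...,2]>.045)&(W[...,2]<.125)&(V<90)
    v,u=np.nonzero(m)
    for lo in(.045,.08,.09,.1,.11):
        k=(W[v,u,2]>lo)&(W[v,u,2]<lo+.01)
        if k.any(): q=W[v,u][k];print(n,lo,k.sum(),q.min(0),q.max(0),'px',u[k].mean(),v[k].mean())
o=get_obs();print(o['position'],o['joint_pos'])
```

```text
side 0.08 10 [ 0.5193 -0.1594  0.0838] [ 0.5299 -0.1397  0.0883] px 378.6 276.3
side 0.09 22 [ 0.5174 -0.1588  0.0904] [ 0.5347 -0.1386  0.0994] px 379.6363636363636 274.59090909090907
side 0.1 4 [ 0.5235 -0.1425  0.1019] [ 0.5295 -0.1399  0.1095] px 379.5 267.0
side 0.11 1 [ 0.5233 -0.1419  0.1122] [ 0.5233 -0.1419  0.1122] px 380.0 267.0
top 0.08 5 [ 0.5205 -0.145   0.0861] [ 0.5364 -0.1387  0.0898] px 364.0 195.0
top 0.09 15 [ 0.518  -0.1464  0.0905] [ 0.5404 -0.1381  0.099 ] px 364.73333333333335 194.2
top 0.1 8 [ 0.5171 -0.1463  0.1012] [ 0.5415 -0.1379  0.1079] px 365.5 193.5
top 0.11 7 [ 0.5226 -0.1414  0.1104] [ 0.5338 -0.1377  0.1184] px 366.0 193.28571428571428
[ 0.5306 -0.1499  0.0678] [-0.3912  0.368   0.6953  1.8583 -0.2749  1.0141  0.6887]
```

Call:
move_arm --plan '[{"delta_pos": [0, 0, 0], "turn": [0, 0, 0], "fingers": 0.1}, {"delta_pos": [0, 0, 0], "turn": [0, 0, 0], "fingers": 0.1}, {"delta_pos": [0, 0, 0], "turn": [0, 0, 0], "fingers": 0.1}, {"delta_pos": [0, 0, 0.05], "turn": [0, 0, 0], "fingers": 0.1}, {"delta_pos": [0, 0, 0.076], "turn": [0, 0, 0], "fingers": 0.1}, {"delta_pos": [0, 0, 0.076], "turn": [0, 0, 0], "fingers": 0.1}, {"delta_pos": [0, 0, 0.076], "turn": [0, 0, 0], "fingers": 0.8}, {"delta_pos": [0, 0, 0.076], "turn": [0, 0, 0], "fingers": 0.8}, {"delta_pos": [0, 0, 0.076], "turn": [0, 0, 0], "fingers": 0.8}, {"delta_pos": [0, 0, 0.076], "turn": [0, 0, 0], "fingers": 0.8}]'

```text
clock: 5.2
position: [0.5323, -0.1503, -0.0059]
ee_rot: [0.606, 0.796, 0.001, 0.001]
ft_force: [-1.5, 0.4, 6.8]
grip_width: 0.478
grasp_force: 30.2
```

```bash
python3 -c "
from go import *
to(.463,.425,.14,15.6)"
```

```text
d [ 0.5729  0.087  -0.1459] turn [ 0.002  0.    -0.002] j7 0.76 t 5.2
```

Call:
move_arm --plan '[{"delta_pos": [0, 0, -0.06], "turn": [0, 0, 0], "fingers": 0.8}, {"delta_pos": [0.03, 0, -0.12], "turn": [0, 0, 0], "fingers": 0.8}, {"delta_pos": [0.573, 0.087, -0.156], "turn": [0, 0, 0], "fingers": 0.8}, {"delta_pos": [0.573, 0.087, -0.156], "turn": [0, 0, 0], "fingers": 0.8}, {"delta_pos": [0.573, 0.087, -0.156], "turn": [0, 0, 0], "fingers": 0.8}, {"delta_pos": [0.573, 0.087, -0.156], "turn": [0, 0, 0], "fingers": 0.8}, {"delta_pos": [0.573, 0.087, -0.156], "turn": [0, 0, 0], "fingers": 0.8}, {"delta_pos": [0.573, 0.087, -0.156], "turn": [0, 0, 0], "fingers": 0.8}, {"delta_pos": [0.573, 0.087, -0.156], "turn": [0, 0, 0], "fingers": 0.8}, {"delta_pos": [0.573, 0.087, -0.156], "turn": [0, 0, 0], "fingers": 0.8}, {"delta_pos": [0.573, 0.087, -0.156], "turn": [0, 0, 0], "fingers": 0.8}, {"delta_pos": [0.573, 0.087, -0.156], "turn": [0, 0, 0], "fingers": 0.8}]'

```text
clock: 6.7
position: [0.4598, 0.4305, 0.1491]
ee_rot: [0.603, 0.798, 0.001, -0.001]
ft_force: [0.3, -0.7, 0.2]
grip_width: 0.478
grasp_force: 30.9
```

Run:
```python
from m import *
from go import to
t=ld('top');W=cloud(t);s=ld('side');Ws=cloud(s)
for n,c,w in(('top',t,W),('side',s,Ws)):
    H=cv2.cvtColor(c['color'],cv2.COLOR_RGB2HSV).astype(int)
    m=(abs(H[...,0]-28)<8)&(H[...,1]>120)&(w[...,2]>.113)&(w[...,2]<.127)
    q=w[m][:,:2].astype(np.float32);print(n,len(q),cv2.minAreaRect(q))
to(.463,.425,.15,15.6)
# refined sheet / apron without morphology
H=cv2.cvtColor(t['color'],cv2.COLOR_RGB2HSV).astype(int)
b=(abs(H[...,0]-109)<10)&(H[...,1]>150)&(H[...,2]>60)
p=np.array([ray(t,370+np.nonzero(b[v,370:415])[0][0]-.5,v,.0165)[:2] for v in range(116,230)],np.float32)
vx,vy,x0,y0=cv2.fitLine(p,cv2.DIST_HUBER,0,.01,.01).ravel();print('edge',np.degrees(np.arctan2(vy,vx)),x0,y0)
rows=[v for v in range(100,245) if b[v,375:400].sum()>5];print('rows',rows[0],rows[-1],ray(t,379,(rows[0]+rows[-1])/2,.02))
for z in(.014,.019): print(z,ray(t,379.2,173.7,z))
# apron from range
for n,c,w in(('top',t,W),('side',s,Ws)):
    Hh=cv2.cvtColor(c['color'],cv2.COLOR_RGB2HSV).astype(int)
    m=(abs(Hh[...,0]-109)<10)&(Hh[...,1]>150)&(w[...,0]>.4)&(w[...,1]<-.18)&(w[...,1]>-.27)&(w[...,2]<.06)&(w[...,2]>.008)
    q=w[m][:,:2].astype(np.float32);r=cv2.minAreaRect(q);print(n,'apron',len(q),r,cv2.boxPoints(r))
```

```text
top 655 ((0.5357705950737, 0.13217726349830627), (0.1699979603290558, 0.8021300435066223), 13.008170127868652)
side 763 ((0.46616607904434204, 0.4398868680000305), (0.17164060473442078, 0.17250914871692657), 12.944498062133789)
d [-0.0062  0.0016 -0.0009] turn [ 0.001 -0.002  0.005] j7 -0.42 t 6.7
edge 4.9583526 0.5908182 -0.19760408
rows 106 235 [ 0.5944 -0.1955  0.02  ]
0.014 [ 0.5876 -0.1975  0.014 ]
0.019 [ 0.5868 -0.1961  0.019 ]
top apron 3212 ((0.6857044100761414, -0.21460065245628357), (0.49341362714767456, 0.05492584779858589), 5.024325847625732) [[ 0.4375 -0.2088]
 [ 0.4424 -0.2636]
 [ 0.9339 -0.2204]
 [ 0.9291 -0.1656]]
side apron 5179 ((0.595095157623291, -0.22146877646446228), (0.3114040195941925, 0.05277860164642334), 4.86631965637207) [[ 0.4377 -0.2084]
 [ 0.4422 -0.261 ]
 [ 0.7525 -0.2346]
 [ 0.748  -0.182 ]]
```

Call:
move_arm --plan '[{"delta_pos": [0.01, 0, 0], "turn": [0, 0, 0], "fingers": 0.8}, {"delta_pos": [0.01, 0, 0], "turn": [0, 0, 0], "fingers": 0.2}, {"delta_pos": [0.01, 0, 0], "turn": [0, 0, 0], "fingers": 0.2}, {"delta_pos": [0.01, 0, 0], "turn": [0, 0, 0], "fingers": 0.2}, {"delta_pos": [-0.607, 0.018, 0], "turn": [0, 0, 0], "fingers": 0.2}, {"delta_pos": [-0.607, 0.018, 0], "turn": [0, 0, 0], "fingers": 0.2}, {"delta_pos": [-0.607, 0.018, 0], "turn": [0, 0, 0], "fingers": 0.2}, {"delta_pos": [-0.607, 0.018, 0], "turn": [0, 0, 0], "fingers": 0.2}, {"delta_pos": [-0.607, 0.018, 0], "turn": [0, 0, 0], "fingers": 0.2}, {"delta_pos": [-0.607, 0.018, 0], "turn": [0, 0, 0], "fingers": 0.2}, {"delta_pos": [-0.607, 0.018, 0], "turn": [0, 0, 0], "fingers": 0.2}, {"delta_pos": [-0.607, 0.018, 0], "turn": [0, 0, 0], "fingers": 0.2}]'

```text
clock: 8.2
position: [0.6072, -0.045, 0.149]
ee_rot: [0.606, 0.796, 0.0, 0.0]
ft_force: [1.3, 1.3, 1.1]
grip_width: 0.798
grasp_force: 0.0
```

Run:
```python
from m import *
from go import to
to(.6428,-.148,.004,15.7)
c=camera('top');cv2.imwrite('pics/t2.png',c['color'][:,:,::-1])
```

```text
d [-0.1088  0.0067  0.145 ] turn [ 0.001 -0.    -0.004] j7 0.46 t 8.2
```

View pics/t2.png

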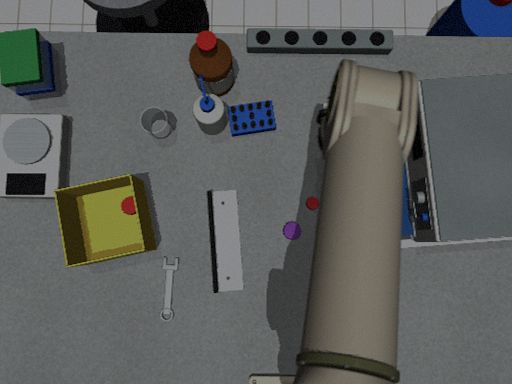

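Call:
move_arm --plan '[{"delta_pos": [-0.1, 0.007, 0.03], "turn": [0, 0, 0], "fingers": 0.2}, {"delta_pos": [-0.109, 0.007, 0.08], "turn": [0, 0, 0], "fingers": 0.2}, {"delta_pos": [-0.109, 0.007, 0.12], "turn": [0, 0, 0], "fingers": 0.2}, {"delta_pos": [-0.109, 0.007, 0.145], "turn": [0, 0, 0], "fingers": 0.2}, {"delta_pos": [-0.109, 0.007, 0.145], "turn": [0, 0, 0], "fingers": 0.2}, {"delta_pos": [-0.109, 0.007, 0.145], "turn": [0, 0, 0], "fingers": 0.95}, {"delta_pos": [-0.109, 0.007, 0.145], "turn": [0, 0, 0], "fingers": 0.95}, {"delta_pos": [-0.109, 0.007, 0.145], "turn": [0, 0, 0], "fingers": 0.95}, {"delta_pos": [-0.109, 0.007, 0.145], "turn": [0, 0, 0], "fingers": 0.95}, {"delta_pos": [-0.109, 0.007, 0.145], "turn": [0, 0, 0], "fingers": 0.95}]'

```text
clock: 9.5
position: [0.6435, -0.1459, 0.005]
ee_rot: [0.605, 0.796, 0.001, 0.001]
ft_force: [-1.4, 0.6, 6.6]
grip_width: 0.175
grasp_force: 30.1
```

```bash
python3 -c "
from go import *
to(.466,.445,.15,15.6)"
```

```text
d [ 0.6168 -0.013  -0.1452] turn [ 0.002  0.    -0.002] j7 0.71 t 9.5
```

Call:
move_arm --plan '[{"delta_pos": [0, 0, -0.06], "turn": [0, 0, 0], "fingers": 0.95}, {"delta_pos": [0.03, 0, -0.12], "turn": [0, 0, 0], "fingers": 0.95}, {"delta_pos": [0.617, -0.013, -0.152], "turn": [0, 0, 0], "fingers": 0.95}, {"delta_pos": [0.617, -0.013, -0.152], "turn": [0, 0, 0], "fingers": 0.95}, {"delta_pos": [0.617, -0.013, -0.152], "turn": [0, 0, 0], "fingers": 0.95}, {"delta_pos": [0.617, -0.013, -0.152], "turn": [0, 0, 0], "fingers": 0.95}, {"delta_pos": [0.617, -0.013, -0.152], "turn": [0, 0, 0], "fingers": 0.95}, {"delta_pos": [0.617, -0.013, -0.152], "turn": [0, 0, 0], "fingers": 0.95}, {"delta_pos": [0.617, -0.013, -0.152], "turn": [0, 0, 0], "fingers": 0.95}, {"delta_pos": [0.617, -0.013, -0.152], "turn": [0, 0, 0], "fingers": 0.95}, {"delta_pos": [0.617, -0.013, -0.152], "turn": [0, 0, 0], "fingers": 0.95}, {"delta_pos": [0.617, -0.013, -0.152], "turn": [0, 0, 0], "fingers": 0.95}]'

```text
clock: 11.0
position: [0.4629, 0.4495, 0.1559]
ee_rot: [0.604, 0.797, 0.0, -0.001]
ft_force: [1.0, -0.9, -0.4]
grip_width: 0.177
grasp_force: 29.5
```

Converted, -1.386 rad / 6.2832 = -0.2206.

Call:
move_arm --plan '[{"delta_pos": [0, 0, 0], "turn": [0, 0, 0], "fingers": 0.3}, {"delta_pos": [0, 0, 0], "turn": [0, 0, 0], "fingers": 0.3}, {"delta_pos": [0, 0, 0], "turn": [0, 0, 0], "fingers": 0.3}, {"delta_pos": [-0.226, -0.106, 0], "turn": [0, 0, -0.2206], "fingers": 0.3}, {"delta_pos": [-0.226, -0.106, 0], "turn": [0, 0, -0.2206], "fingers": 0.3}, {"delta_pos": [-0.226, -0.106, 0], "turn": [0, 0, -0.2206], "fingers": 0.3}, {"delta_pos": [-0.226, -0.106, 0], "turn": [0, 0, -0.2206], "fingers": 0.3}, {"delta_pos": [-0.226, -0.106, 0], "turn": [0, 0, -0.2206], "fingers": 0.3}, {"delta_pos": [-0.226, -0.106, 0], "turn": [0, 0, -0.2206], "fingers": 0.3}, {"delta_pos": [-0.226, -0.106, 0], "turn": [0, 0, -0.2206], "fingers": 0.3}, {"delta_pos": [-0.226, -0.106, 0], "turn": [0, 0, -0.2206], "fingers": 0.3}, {"delta_pos": [-0.226, -0.106, 0], "turn": [0, 0, -0.2206], "fingers": 0.3}]'

```text
clock: 12.5
position: [0.4239, 0.1982, 0.1558]
ee_rot: [-0.042, 0.999, 0.0, 0.0]
ft_force: [-0.0, 0.6, 0.3]
grip_width: 0.7
grasp_force: 0.0
```

Run:
```python
from m import *
from go import to
c=camera('side');W=cloud(c);V=c['color'].max(2)
cv2.imwrite('pics/s3.png',c['color'][:,:,::-1])
m=(V<50)&(W[...,2]>.018)&(W[...,2]<.034)&(abs(W[...,0]-.42)<.14)&(abs(W[...,1]-.2)<.03)
q=W[m][:,:2].astype(np.float32);print(len(q),cv2.minAreaRect(q))
H=cv2.cvtColor(c['color'],cv2.COLOR_RGB2HSV)
print(get_obs()['position']);to(.422,.2035,.005,95)
```

```text
616 ((0.4226398766040802, 0.2035299688577652), (0.23696282505989075, 0.011858402751386166), 4.830097198486328)
[0.4238 0.1984 0.1558]
d [0.0014 0.0052 0.1508] turn [ 0.     0.    -0.005] j7 1.13 t 12.55
```

View pics/s3.png

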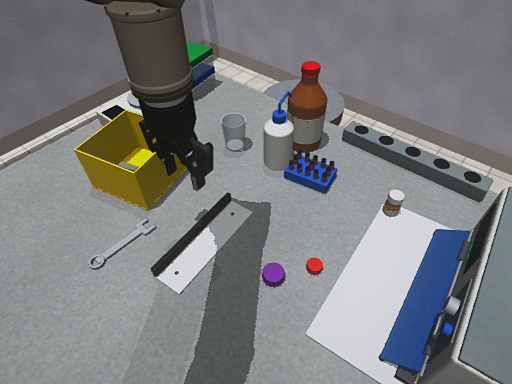

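Call:
move_arm --plan '[{"delta_pos": [0.001, 0.005, 0.05], "turn": [0, 0, 0], "fingers": 0.3}, {"delta_pos": [0.001, 0.005, 0.1], "turn": [0, 0, 0], "fingers": 0.3}, {"delta_pos": [0.001, 0.005, 0.13], "turn": [0, 0, 0], "fingers": 0.3}, {"delta_pos": [0.001, 0.005, 0.152], "turn": [0, 0, 0], "fingers": 0.3}, {"delta_pos": [0.001, 0.005, 0.152], "turn": [0, 0, 0], "fingers": 0.3}, {"delta_pos": [0.001, 0.005, 0.152], "turn": [0, 0, 0], "fingers": 1.0}, {"delta_pos": [0.001, 0.005, 0.152], "turn": [0, 0, 0], "fingers": 1.0}, {"delta_pos": [0.001, 0.005, 0.152], "turn": [0, 0, 0], "fingers": 1.0}, {"delta_pos": [0.001, 0.005, 0.152], "turn": [0, 0, 0], "fingers": 1.0}]' --force 60

```text
clock: 13.68
position: [0.4228, 0.2043, 0.0047]
ee_rot: [-0.043, 0.999, 0.001, 0.0]
ft_force: [-1.7, -2.3, 8.9]
grip_width: 0.099
grasp_force: 59.2
```

Run:
```python
from go import *
o=get_obs();print(o['position'],o['ft_force'],o['torque'])
# preplace: sheet origin (.592,-.197), yaw 4.95
a=np.radians(4.95);X=np.array([np.sin(a),-np.cos(a)]);O=np.array([.592,-.197])
for s in(-.037,-.095): p=O+X*s;print(s,p);to(p[0],p[1],.08,94.95)
```

```text
[0.42284536 0.20434679 0.00471116] [-1.72416846 -2.28743004  8.90120251] [-0.28458543  0.41650828  0.06237924]
-0.037 [ 0.5888074 -0.160138 ]
d [-0.1345 -0.3772 -0.0756] turn [ 0.001  0.001 -0.001] j7 1.25 t 13.68
-0.095 [ 0.5838028  -0.10235431]
d [-0.1344 -0.3192 -0.0755] turn [ 0.001  0.001 -0.001] j7 1.25 t 13.68
```

Call:
move_arm --plan '[{"delta_pos": [0, 0, -0.04], "turn": [0, 0, 0], "fingers": 1.0}, {"delta_pos": [0, 0, -0.075], "turn": [0, 0, 0], "fingers": 1.0}, {"delta_pos": [-0.02, -0.045, -0.075], "turn": [0, 0, 0], "fingers": 1.0}, {"delta_pos": [-0.04, -0.095, -0.075], "turn": [0, 0, 0], "fingers": 1.0}, {"delta_pos": [-0.06, -0.145, -0.075], "turn": [0, 0, 0], "fingers": 1.0}, {"delta_pos": [-0.08, -0.195, -0.075], "turn": [0, 0, 0], "fingers": 1.0}, {"delta_pos": [-0.1, -0.24, -0.075], "turn": [0, 0, 0], "fingers": 1.0}, {"delta_pos": [-0.12, -0.28, -0.075], "turn": [0, 0, 0], "fingers": 1.0}, {"delta_pos": [-0.134, -0.319, -0.075], "turn": [0, 0, 0], "fingers": 1.0}, {"delta_pos": [-0.134, -0.319, -0.075], "turn": [0, 0, 0], "fingers": 1.0}]'

```text
clock: 14.92
position: [0.5831, -0.1066, 0.0788]
ee_rot: [-0.04, 0.999, -0.001, 0.0]
ft_force: [0.4, 0.2, -2.3]
grip_width: 0.095
grasp_force: 59.5
```

Run:
```python
from m import *
from go import to
o=get_obs();print(o['position'],o['ft_force'],o['torque'])
to(.5838,-.1023,.02,94.95)
c=camera('side');W=cloud(c);V=c['color'].max(2)
cv2.imwrite('pics/s4.png',c['color'][:,:,::-1])
m=(W[...,2]>.062)&(W[...,2]<.085)&(V>110)&(abs(W[...,0]-.58)<.2)&(W[...,1]>-.2)&(W[...,1]<-.03)
q=W[m];print(len(q),cv2.minAreaRect(q[:,:2].astype(np.float32)))
A=np.c_[q[:,:2],np.ones(len(q))];print('plane',np.linalg.lstsq(A,q[:,2],rcond=None)[0],np.median(q[:,2]))
```

```text
[ 0.5831 -0.1066  0.0788] [ 0.3927  0.2435 -2.2536] [ 0.0786  0.0366 -0.0425]
d [-0.001   0.0043  0.0588] turn [-0.002  0.    -0.006] j7 1.99 t 14.93
3038 ((0.576363742351532, -0.139591246843338), (0.22142092883586884, 0.06916306912899017), 3.650500535964966)
plane [-0.0015 -0.0028  0.0776] 0.07727271461126974
```

View pics/s4.png

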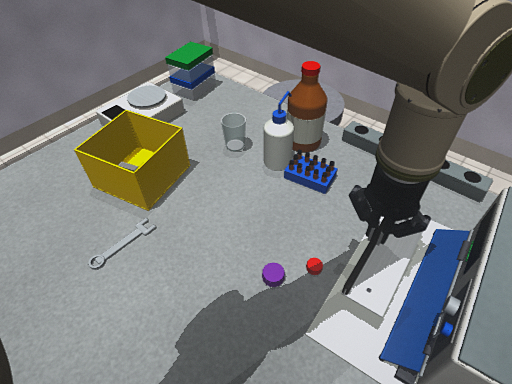

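Converted, -0.005 rad / 6.2832 = -0.0008.

Call:
move_arm --plan '[{"delta_pos": [-0.001, 0.004, 0.03], "turn": [0, 0, 0], "fingers": 1.0}, {"delta_pos": [-0.001, 0.004, 0.055], "turn": [0, 0, -0.0008], "fingers": 1.0}, {"delta_pos": [-0.001, 0.004, 0.067], "turn": [0, 0, -0.0008], "fingers": 1.0}, {"delta_pos": [-0.001, 0.004, 0.069], "turn": [0, 0, -0.0008], "fingers": 1.0}, {"delta_pos": [-0.001, 0.004, 0.069], "turn": [0, 0, -0.0008], "fingers": 1.0}]'

```text
clock: 15.6
position: [0.584, -0.098, 0.0102]
ee_rot: [-0.045, 0.999, 0.0, 0.0]
ft_force: [0.4, -0.4, -1.6]
grip_width: 0.094
grasp_force: 59.5
```

Run:
```python
from m import *
from go import to
o=get_obs();print(o['position'],o['ft_force'],o['torque'],o['joint_pos'])
to(.5888,-.1601,.01,94.95)
t=ld('top');c=camera('side');W=cloud(c);V=c['color'].max(2)
m=(V<50)&(W[...,2]>.026)&(W[...,2]<.038)&(abs(W[...,0]-.58)<.16)&(W[...,1]>-.14)&(W[...,1]<-.06)
q=W[m][:,:2].astype(np.float32);r=cv2.minAreaRect(q);print('upst',len(q),r,cv2.boxPoints(r))
H=cv2.cvtColor(c['color'],cv2.COLOR_RGB2HSV).astype(int)
m=(abs(H[...,0]-109)<10)&(H[...,1]>150)&(W[...,0]>.4)&(W[...,1]<-.18)&(W[...,1]>-.27)&(W[...,2]<.06)&(W[...,2]>.008)
r=cv2.minAreaRect(W[m][:,:2].astype(np.float32));print('apron',r,cv2.boxPoints(r))
cv2.imwrite('pics/s5.png',cv2.resize(c['color'][200:384,256:512,::-1],None,fx=3,fy=3))
```

```text
[ 0.584  -0.098   0.0102] [ 0.417  -0.368  -1.5547] [ 0.014  -0.0138 -0.0076] [-0.403   0.53    0.6195  1.7851 -0.3712  0.9445  2.034 ]
d [ 0.0008 -0.0622  0.0002] turn [0.    0.001 0.004] j7 2.03 t 15.6
upst 366 ((0.5445978045463562, -0.09810717403888702), (0.03238540515303612, 0.1593547761440277), 89.69022369384766) [[ 0.4648 -0.1139]
 [ 0.6242 -0.1147]
 [ 0.6244 -0.0823]
 [ 0.465  -0.0815]]
apron ((0.595173180103302, -0.2214791625738144), (0.3113672733306885, 0.05285409092903137), 4.840435981750488) [[ 0.4378 -0.2083]
 [ 0.4423 -0.2609]
 [ 0.7525 -0.2347]
 [ 0.7481 -0.182 ]]
```

View pics/s5.png

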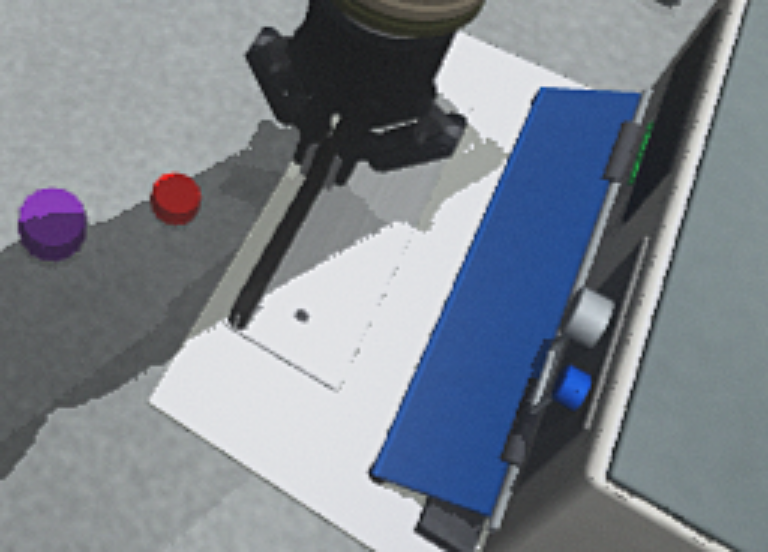

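Converted, 0.003 rad / 6.2832 = 0.0005.

Call:
move_arm --plan '[{"delta_pos": [0.001, 0, 0.001], "turn": [0, 0, 0.0005], "fingers": 1.0}, {"delta_pos": [0.001, -0.01, 0.001], "turn": [0, 0, 0.0005], "fingers": 1.0}, {"delta_pos": [0.001, -0.02, 0.001], "turn": [0, 0, 0.0005], "fingers": 1.0}, {"delta_pos": [0.001, -0.03, 0.001], "turn": [0, 0, 0.0005], "fingers": 1.0}, {"delta_pos": [0.001, -0.04, 0.001], "turn": [0, 0, 0.0005], "fingers": 1.0}, {"delta_pos": [0.001, -0.048, 0.001], "turn": [0, 0, 0.0005], "fingers": 1.0}, {"delta_pos": [0.001, -0.054, 0.001], "turn": [0, 0, 0.0005], "fingers": 1.0}, {"delta_pos": [0.001, -0.054, 0.001], "turn": [0, 0, 0.0005], "fingers": 1.0}]'

```text
clock: 16.65
position: [0.5886, -0.1526, 0.0098]
ee_rot: [-0.043, 0.999, -0.0, 0.001]
ft_force: [-0.2, 0.4, 5.9]
grip_width: 0.095
grasp_force: 60.5
```

Run:
```python
from m import *
from go import to
o=get_obs();print(o['position'],o['ft_force'],o['torque'])
to(.5888,-.1601,.01,94.95)
```

```text
[ 0.5886 -0.1526  0.0098] [-0.1741  0.4192  5.8767] [ 0.0996 -0.1042 -0.    ]
d [ 0.0004 -0.0075 -0.0002] turn [-0.     0.002  0.   ] j7 2.13 t 16.65
```

Call:
move_arm --plan '[{"delta_pos": [0, -0.003, 0], "turn": [0, 0, 0], "fingers": 1.0}, {"delta_pos": [0, -0.005, 0], "turn": [0, 0, 0], "fingers": 1.0}, {"delta_pos": [0, -0.007, 0], "turn": [0, 0, 0], "fingers": 1.0}, {"delta_pos": [0, -0.008, 0], "turn": [0, 0, 0], "fingers": 1.0}]'

```text
clock: 17.15
position: [0.5894, -0.1588, 0.0098]
ee_rot: [-0.044, 0.999, 0.001, 0.001]
ft_force: [-0.9, 5.9, 8.3]
grip_width: 0.092
grasp_force: 60.8
```

Call:
move_arm --plan '[{"delta_pos": [0, -0.001, 0], "turn": [0, 0, 0], "fingers": 1.0}, {"delta_pos": [0, -0.002, 0], "turn": [0, 0, 0], "fingers": 1.0}, {"delta_pos": [0, -0.002, 0], "turn": [0, 0, 0], "fingers": 1.0}]'

```text
clock: 17.52
position: [0.5897, -0.1601, 0.0098]
ee_rot: [-0.044, 0.999, 0.001, 0.001]
ft_force: [-0.3, 8.0, 8.7]
grip_width: 0.096
grasp_force: 60.9
```

Call:
move_arm --plan '[{"delta_pos": [0, -0.001, 0], "turn": [0, 0, 0], "fingers": 1.0}, {"delta_pos": [0, -0.002, 0], "turn": [0, 0, 0], "fingers": 1.0}, {"delta_pos": [0, -0.003, 0], "turn": [0, 0, 0], "fingers": 1.0}, {"delta_pos": [0, -0.003, 0], "turn": [0, 0, 0], "fingers": 1.0}]'

```text
clock: 18.02
position: [0.5897, -0.1602, 0.0098]
ee_rot: [-0.045, 0.999, 0.003, 0.0]
ft_force: [-4.2, 15.9, 14.2]
grip_width: 0.097
grasp_force: 61.7
```

Call:
move_arm --plan '[{"delta_pos": [0, 0.002, 0], "turn": [0, 0, 0], "fingers": 1.0}, {"delta_pos": [0, 0.002, 0], "turn": [0, 0, 0], "fingers": 1.0}, {"delta_pos": [0, 0.002, 0], "turn": [0, 0, 0], "fingers": 1.0}, {"delta_pos": [0, 0.002, 0], "turn": [0, 0, 0], "fingers": 1.0}]'

```text
clock: 18.52
position: [0.5897, -0.1602, 0.0098]
ee_rot: [-0.045, 0.999, 0.002, 0.001]
ft_force: [-1.8, 10.3, 9.8]
grip_width: 0.093
grasp_force: 61.2
```

Run:
```python
from m import *
o=get_obs();print(o['position'],o['ee_rot'],o['ft_force'],o['torque'])
s=ld('side');c=camera('side');t=camera('top')
for n,k in(('before',s),('now',c)):
    W=cloud(k);H=cv2.cvtColor(k['color'],cv2.COLOR_RGB2HSV).astype(int)
    m=(abs(H[...,0]-109)<10)&(H[...,1]>150)&(W[...,0]>.4)&(W[...,0]<.55)&(W[...,1]<-.18)&(W[...,1]>-.27)&(W[...,2]<.06)&(W[...,2]>.008)
    q=W[m];A=np.c_[q[:,:2],np.ones(len(q))];print(n,'apron plane',np.linalg.lstsq(A,q[:,2],rcond=None)[0],len(q))
W=cloud(c);V=c['color'].max(2)
m=(V<50)&(W[...,2]>.026)&(W[...,2]<.038)&(W[...,0]<.57)&(W[...,0]>.44)&(W[...,1]>-.19)&(W[...,1]<-.13)
q=W[m][:,:2].astype(np.float32);print(len(q),q.min(0)); vx,vy,x0,y0=cv2.fitLine(q,cv2.DIST_HUBER,0,.01,.01).ravel();print(np.degrees(np.arctan(vy/vx)),x0,y0)
cv2.imwrite('pics/s6.png',cv2.resize(c['color'][200:384,256:512,::-1],None,fx=3,fy=3))
```

```text
[ 0.5897 -0.1602  0.0098] [-0.0446  0.999   0.0018  0.0009] [-1.841  10.318   9.7623] [ 2.1057  0.394  -0.0974]
before apron plane [ 0.0526 -0.6245 -0.1363] 2320
now apron plane [ 0.0535 -0.6238 -0.1367] 2321
217 [ 0.4706 -0.1741]
3.6880655 0.51609176 -0.16570911
```

View pics/s6.png

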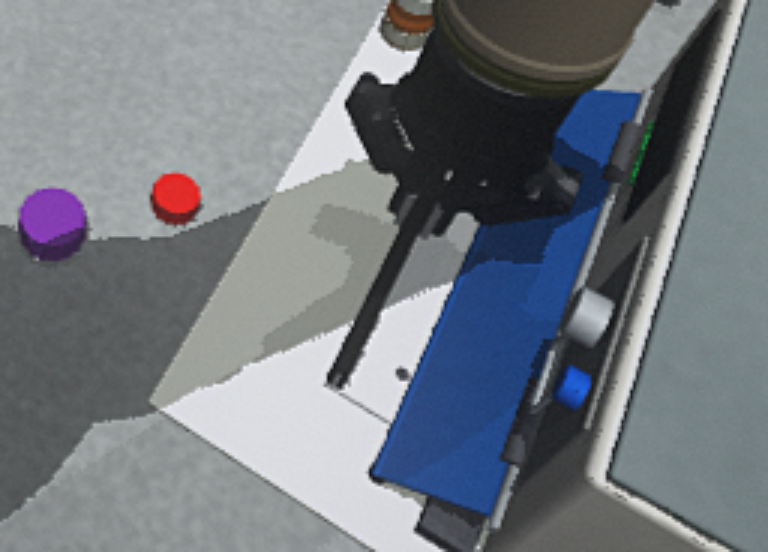

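Call:
move_arm --plan '[{"delta_pos": [0, 0.001, 0.0005], "turn": [0, 0, 0], "fingers": 1.0}, {"delta_pos": [0, 0.001, 0.0005], "turn": [0, 0, 0], "fingers": 1.0}, {"delta_pos": [0, 0.001, 0.0005], "turn": [0, 0, 0], "fingers": 1.0}, {"delta_pos": [0, 0.001, 0.0005], "turn": [0, 0, 0], "fingers": 1.0}]'

```text
clock: 19.12
position: [0.5898, -0.1602, 0.0098]
ee_rot: [-0.044, 0.999, 0.001, 0.001]
ft_force: [-2.3, 7.8, 14.2]
grip_width: 0.099
grasp_force: 61.6
```

```bash
python3 -c "
from workcell import *
print(hand_in())"
```

```text
the job is handed in; nothing more can be done
None
```

The job is handed in, but the hand-in returned no verdict: cap and offcut were released over the bin (only the cap confirmed by picture), and the flashing is against the rail and centred, with the apron down and the upstand gripped at about 60 N, pressing with about 14 N.

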